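# Stack and clamp two blanks under the drill plate in a drill jig

## Task

Make the drill jig ready for drilling two blanks in one go: lay the two bare aluminium blanks on its rest rails, one squarely on the other, and the dark drill plate on top of them with its bushings up, each of the three lying flat and flush against all three stop pins. Then throw the red handle of the toggle clamp right over so that it locks and holds the pile down, and let go. Leave the caliper and the drilled steel bar where they are.

Things in the scene. Friction and masses are not known exactly. Their poses are not given: they have to be found in the camera images.
- jig: the drill jig, fixed to the bench: a grey-blue base plate, 12 mm thick, x -55 to +55 and y -167 to +95 mm. Origin on the bench under the middle of the place for the pile; x points away from the robot, y to its left, along the plates. Two steel rest rails (46 x 12 mm, centred at y = -45 and +45 mm, tops 20 mm above the bench) carry the pile; toggle clamp at the right-hand (-y) end
- jig_seat (a point): middle of the place for the pile, level with the tops of the rest rails (20 mm above the bench), axes as the jig's. A plate flush with all three stop pins has its centre at jig x = 0, y = 0: the bottom plate has its origin here, the next one 12 mm higher, the third 24 mm higher
- far_pin (a point): middle of the top of the left one of the two stop pins along the far (+x) long side of the pile, at jig x = +31, y = +45 mm; the other stands at x = +31, y = -45 mm, with 78 mm of room for a finger between them. Upright steel pins, 12 mm in diameter, tops 55 mm above the bench, with a 20 mm collar in the 4 mm above the base plate only
- end_pin (a point): middle of the top of the third stop pin, alike, at the left end of the pile: jig x = 0, y = +71 mm
- blank_a: a bare aluminium flat-bar blank, 50 x 130 x 12 mm (x, y, z), about 0.2 kg, with four small punch marks on top; origin at the centre of its underside, y along its length. Lies flat on the bench at the start. It and blank_b are alike and interchangeable; a half turn makes no difference
- blank_b: the second bare aluminium blank, the same as blank_a
- drill_plate: the dark steel drill plate, 50 x 130 x 12 mm, about 0.4 kg, with four bright drill bushings that stand 3 mm above its top at x = +-13, y = +-22 mm; origin at the centre of its underside, y along its length. Lies flat on the bench, bushings up, at the start; a half turn makes no difference
- clamp_arm (a joint): angle in rad of the clamp's hold-down arm: 1.6 = standing up, clear of the plates (start), about 0.03 = level over a pile of three, clamp shut. Arm, red handle and a link form a toggle linkage: throwing the handle down lowers the arm, and in its last 5 degrees the handle goes past dead centre to a stop, where the clamp stays locked by itself
- clamp_grip (a point): point on the axis of the clamp's red handle (19 mm wide across jig x, 15 mm thick, 82 mm long), 28 mm from its free end. In the jig's frame (mm), x = 0: open at y -101, z 137, leaning 12 degrees to the right; it swings away from the pile and down by way of y -153, z 129 and y -200, z 93 (16 degrees to go) to y -208, z 62 at the stop, handle level. Takes a few newtons; it stays where it is left
- clamp_pad: round black rubber pad, 16 mm in diameter, on a sprung spindle at the tip of the clamp arm; origin at the middle of its face. With the clamp shut it bears on the pile at jig x = 0, y = -46 mm and presses on three plates with about 9 N (its spring gives up to 7 mm); over fewer plates it hangs in the air
- caliper: a bystander on the bench, to be left where it lies: a steel sliding caliper, 68 x 230 x 12 mm, behind the jig; origin at the centre of its underside
- clamp_bar: a bystander on the bench, to be left where it lies: a bright steel bar with drilled holes, 24 x 110 x 14 mm, lying to the right of the jig; origin at the centre of its underside
Mind the look-alikes: they are no part of the job. Leave any turquoise look-alike of the blank_a alone.

How it is judged:
On the way, in this order (a step that is already met when the one before it is completed fails the run):
1. one blank lies on the rest rails against the stop pins, let go (((horizontal distance between blank_a and jig_seat below 0.003 m and z of blank_a in the frame of jig_seat between -0.002 and 0.002 m and angle between the y axis of blank_a and the y axis of jig, either way round below 0.035 rad) or (horizontal distance between blank_b and jig_seat below 0.003 m and z of blank_b in the frame of jig_seat between -0.002 and 0.002 m and angle between the y axis of blank_b and the y axis of jig, either way round below 0.035 rad)) and contact force between the fingers and blank_a below 0.1 N and contact force between the fingers and blank_b below 0.1 N), for 0.2 s.
2. the other blank lies squarely on the first, let go (((horizontal distance between each of blank_a, blank_b and jig_seat below 0.003 m and z of blank_a in the frame of jig_seat between -0.002 and 0.002 m and angle between the y axis of each of blank_a, blank_b and the y axis of jig, either way round below 0.035 rad and z of blank_b in the frame of jig_seat between 0.01 and 0.014 m) or (horizontal distance between each of blank_b, blank_a and jig_seat below 0.003 m and z of blank_b in the frame of jig_seat between -0.002 and 0.002 m and angle between the y axis of each of blank_b, blank_a and the y axis of jig, either way round below 0.035 rad and z of blank_a in the frame of jig_seat between 0.01 and 0.014 m)) and contact force between the fingers and blank_a below 0.1 N and contact force between the fingers and blank_b below 0.1 N), for 0.2 s.
3. the drill plate lies squarely on both blanks, let go, the clamp still open (((horizontal distance between each of blank_a, blank_b and jig_seat below 0.003 m and z of blank_a in the frame of jig_seat between -0.002 and 0.002 m and angle between the y axis of each of blank_a, blank_b and the y axis of jig, either way round below 0.035 rad and z of blank_b in the frame of jig_seat between 0.01 and 0.014 m) or (horizontal distance between each of blank_b, blank_a and jig_seat below 0.003 m and z of blank_b in the frame of jig_seat between -0.002 and 0.002 m and angle between the y axis of each of blank_b, blank_a and the y axis of jig, either way round below 0.035 rad and z of blank_a in the frame of jig_seat between 0.01 and 0.014 m)) and horizontal distance between drill_plate and jig_seat below 0.003 m and z of drill_plate in the frame of jig_seat between 0.022 and 0.026 m and angle between the y axis of drill_plate and the y axis of jig, either way round below 0.035 rad and contact force between the fingers and drill_plate below 0.1 N and value of joint clamp_arm above 0.3 rad), for 0.2 s.
At the end, for the whole second after the job is handed in: Both blanks, either lowest, and the drill plate on top, bushings up: each within 3 mm sideways and 2 mm in height of its place flush to the three pins and within 0.035 rad of square. Clamp arm below 0.05 rad, its pad pressing on the drill plate with over 6 N (((horizontal distance between each of blank_a, blank_b and jig_seat below 0.003 m and z of blank_a in the frame of jig_seat between -0.002 and 0.002 m and angle between the y axis of each of blank_a, blank_b and the y axis of jig, either way round below 0.035 rad and z of blank_b in the frame of jig_seat between 0.01 and 0.014 m) or (horizontal distance between each of blank_b, blank_a and jig_seat below 0.003 m and z of blank_b in the frame of jig_seat between -0.002 and 0.002 m and angle between the y axis of each of blank_b, blank_a and the y axis of jig, either way round below 0.035 rad and z of blank_a in the frame of jig_seat between 0.01 and 0.014 m)) and horizontal distance between drill_plate and jig_seat below 0.003 m and z of drill_plate in the frame of jig_seat between 0.022 and 0.026 m and angle between the y axis of drill_plate and the y axis of jig, either way round below 0.035 rad and angle between drill_plate's own z axis and vertical below 0.05 rad and value of joint clamp_arm below 0.05 rad and contact force between clamp_pad and drill_plate above 6 N); the robot touches nothing.
It fails at once if the caliper is moved by more than 30 mm (distance of caliper from where it was at the start of the episode above 0.03 m).
It fails at once if the drilled bar is moved by more than 30 mm (distance of clamp_bar from where it was at the start of the episode above 0.03 m).
It also fails if it takes over 72 s, if anything falls off the work surface, if the arm or the gripper's body presses on something with over 40 N, if the wrist force passes 120 N, or if a joint passes its speed limit or range.

## Robot

A 6-joint arm with a two-finger parallel gripper is mounted at the origin on a cart in front of the work surface, level with it; the furniture and walls round the work are solid. World frame = base frame: x ahead of the robot, y to its left, z up, the work surface at z = 0. Lengths are in m, angles in rad, forces in N, time in s.
With the tool pointing down it reaches from about 0.425 to 0.95 m from the base axis. Payload 3.5 kg.
Tool frame: the origin (TCP) lies between the finger pads; the fingertips stand ctrl.tip_extent ahead of it and the grasp point (between the pads) lies 3 mm ahead of it (ctrl.tip_extent is the distance from the TCP to the fingertips, in m); z points along the fingers, y is the line along which they close (so a half turn about z gives the same grasp; the last joint's range is limited). The gripper opens to 85 mm and grips with 20 to 120 N. Pads are 22 mm wide; open, the fingers measure 114 mm over their backs; the gripper's body (76 mm by 85 mm) begins 54 mm behind the grasp point. The pads swing forward as they close: fully open they stand 13 mm farther back than shut.
Start: joints at [1.153, 0.286, 1.577, -0, 1.279, -0.15], TCP at [0.179, 0.651, 0.253] pointing down, gripper open.
Joint ranges: [-2.77, 2.77], [-0.9, 2.22], [0.21, 2.48], [-1.53, 4.67], [0.24, 2.81], [-2.84, 2.84]. Speed limits (rad/s): [2.79, 2.79, 3.14, 3.14, 3.14, 3.14].

## Interface

Orientations are given as a unit quaternion [w, x, y, z].
In Python, from plant import monitor, cams, hand_in, ctrl gives the robot as it stands.
- The arm moves only by the tool carry_out, never from a script. Its argument "increments" is a list of rows, each a list of 7 numbers: the shift along the tool's x, y, z in m, then the turn, a rotation vector about the tool's x, y, z in rad, then the closure, from -1 (fully open) to 1 (shut). A call has 1 to 12 rows; each row is the pose to reach, as a shift and turn from the pose commanded when the call began, along the tool's axes at that moment; what a row does not reach only later rows make up. A row lasts 1/10 s, in which the tool goes at most 50 mm and 8.59 degrees, less where a joint would pass 70% of its speed; a pose out of reach is approached as far as the arm can. A call with a gripper value outside its range is refused whole. The fingers move at their own pace and stop on an object; the grip force is fixed at half the most. Time passes only in rows, so rows that repeat a pose let the fingers close. It gives the time, the measured TCP pose, the force, the opening and the grip force at its end, in the units of the state.
- monitor.state(): the state, without advancing time (a new reading comes with each control period).
- cams.snapshot(name): name is "scene" or "side" or "wrist"; returns the picture (400x640x3 uint8, red, green, blue); there is no depth.
- cams.get_calibration(name): a dict with "fx", "fy", "cx", "cy" (pixels), "rvec" (rotation vector, rad) and "tvec" (3), from world to camera coordinates, as OpenCV has them; the wrist camera has in their place "mount" (4x4, takes a point from camera to tool coordinates, whose origin is the TCP and whose axes are the flange's). Camera axes: x right, y down, z forward; pixel columns grow to the right and rows downward; lengths in m; the calibration is good to about 2 mm. The wrist camera is an equidistant fisheye: a pixel r from the principal point sees the ray r / f radians off the axis. A picture is of the moment at which its call begins: read the wrist's pose just before it. get_calibration takes no time and is no camera call.
- hand_in(): hands the job in; it is judged then, once.
The state is a dict: "clock": time; "qpos": joint angles; "qd": joint speeds; "tau": joint torques, N m; "tool_pos": TCP position; "eef_rot": TCP orientation; "ft_force": force on the tool from outside, world axes, zero at the start; "wrist_torque": the same for the moment, N m; "grip_width": opening from 0.0 (shut) to 1.0 (fully open); "grasp_force": force on a finger pad.
Only numpy, scipy, OpenCV 4.12 (cv2) and the standard library are available. Lean on these libraries where they do the work, as an engineer would, in place of code of your own. Each camera call takes 0.05 s, during which the arm holds its last target. There are 200 camera calls.

## Working session

There is one attempt and no reset: what is moved stays moved. The work goes in short steps, Python scripts to look and compute and a tool call to move; the robot and the scene stay as the last step left them, time stands still between calls to the robot, and variables do not carry over. Pictures are saved under pics/ and viewed, at most 10 in all, crops included, and the job is handed in when it is done.

Besides the shell and the picture viewer there is one more tool, called after "Call:" in YAML: its name, and indented under it one key for each argument. carry_out: Moves the arm, as the interface text tells. Its arguments: {"type":"object","properties":{"increments":{"type":"array"}},"required":["increments"]}

```bash
mkdir -p pics; python3 - <<'E'
from plant import monitor, cams, ctrl
import cv2,numpy as np
print(monitor.state(), ctrl.tip_extent)
for n in("scene","side","wrist"):
    c=cams.get_calibration(n); print(n,c)
    im=cams.snapshot(n); cv2.imwrite(f"pics/{n}0.png",im[:,:,::-1])
E
```

```text
{'clock': 0.0, 'qpos': array([ 1.15298325e+00,  2.87172329e-01,  1.57815911e+00,  3.91064071e-06,
        1.27858591e+00, -1.49983382e-01]), 'qd': array([ 2.49299634e-04, -1.71387454e-03,  3.53962913e-06, -1.67450844e-04,
       -9.61962651e-04, -1.27103730e-03]), 'tau': array([ 3.89130673e-04, -4.05988240e+01, -2.92623103e+01, -1.49263906e-04,
        5.90822849e-03,  6.95328680e-06]), 'tool_pos': array([0.17834701, 0.65039549, 0.25195235]), 'eef_rot': array([-3.27370776e-04,  1.33515424e-01,  9.91046054e-01, -1.11529694e-03]), 'ft_force': array([ 0.06679874,  0.3337258 , -0.05411787]), 'wrist_torque': array([0.02419762, 0.06264247, 0.04393443]), 'grasp_force': 0.0, 'grip_width': 1.0000719459344038} 0.022
scene {'fx': 454.70989791821466, 'fy': 454.70989791821466, 'cx': 308.70246251021445, 'cy': 204.4462670294643, 'rvec': array([ 1.9858976 , -0.95903012,  0.51115843]), 'tvec': array([-0.30902796,  0.32366233,  1.06304732])}
side {'fx': 419.16992457278275, 'fy': 419.16992457278275, 'cx': 311.25488977118226, 'cy': 203.02780693397295, 'rvec': array([ 1.98999006,  0.25960729, -0.1664853 ]), 'tvec': array([-0.60024358,  0.0520615 ,  1.67402536])}
wrist {'fx': 309.70691628693146, 'fy': 309.70691628693146, 'cx': 313.89727562520164, 'cy': 194.5145743885277, 'mount': array([[ 2.14338317e-04, -9.62662597e-01, -2.70704042e-01,
         6.92845050e-02],
       [ 9.99999434e-01, -7.56921092e-05,  1.06095260e-03,
         1.25995973e-04],
       [-1.04182955e-03, -2.70704117e-01,  9.62662036e-01,
        -1.21046959e-01],
       [ 0.00000000e+00,  0.00000000e+00,  0.00000000e+00,
         1.00000000e+00]])}
```

View pics/scene0.png

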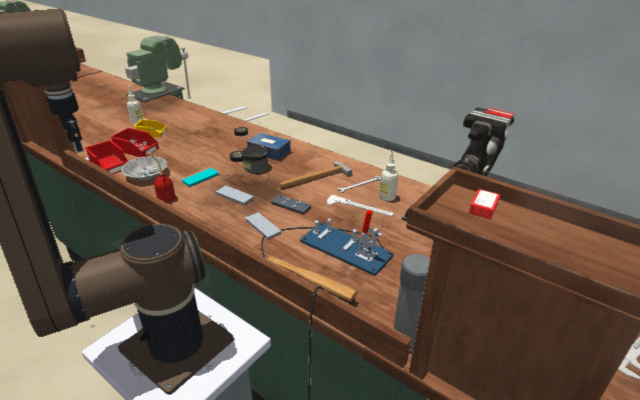

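View pics/side0.png

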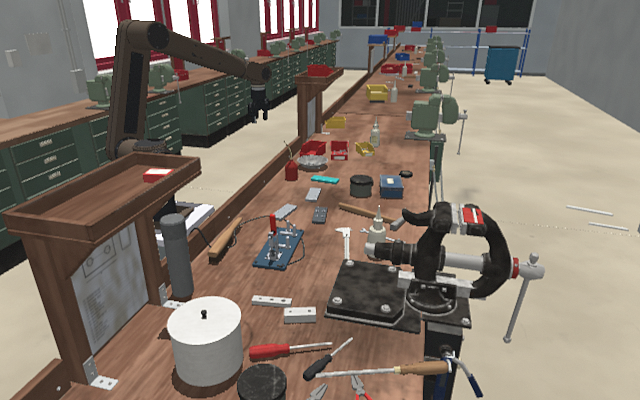

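The scene picture shows blanks at about (234,195) and (263,224), the drill plate at (290,203), a turquoise decoy at (200,177), and the jig at (347,247). The side view shows the same layout from the right.

```bash
cat > h.py <<'E'
import numpy as np, cv2
from scipy.spatial.transform import Rotation as R
from plant import monitor, cams
def pose(s=None):
    s=s or monitor.state(); q=s['eef_rot']; return np.array(s['tool_pos']), R.from_quat([q[1],q[2],q[3],q[0]])
def fixed(n,uv,z):
    c=cams.get_calibration(n); Rm=R.from_rotvec(c['rvec']).as_matrix(); o=-Rm.T@c['tvec']
    d=np.array([(uv[0]-c['cx'])/c['fx'],(uv[1]-c['cy'])/c['fy'],1]); d=Rm.T@d
    return o+d*(z-o[2])/d[2]
def wrist(uv,z,p,r):
    c=cams.get_calibration('wrist'); v=np.array([uv[0]-c['cx'],uv[1]-c['cy']]); n=np.hypot(*v); t=n/c['fx']
    d=np.r_[np.sin(t)*v/max(n,1e-9),np.cos(t)]; M=c['mount']; o=p+r.apply(M[:3,3]); d=r.apply(M[:3,:3]@d)
    return o+d*(z-o[2])/d[2]
def wproj(X,p,r):
    c=cams.get_calibration('wrist'); M=c['mount']; q=M[:3,:3].T@(r.inv().apply(np.array(X)-p)-M[:3,3])
    n=np.hypot(q[0],q[1]); t=np.arctan2(n,q[2]); return np.array([c['cx'],c['cy']])+c['fx']*t*q[:2]/n
E
python3 - <<'E'
from h import *
im=cv2.imread('pics/scene0.png')[165:285,190:400]
cv2.imwrite('pics/scene0c.png',cv2.resize(im,None,fx=3.8,fy=3.8,interpolation=cv2.INTER_CUBIC))
for n,uv,z in[('b1',(234,195),.012),('b2',(263,224),.012),('dp',(290,203),.012),('jig',(347,247),.012),('turq',(200,177),.012)]: print(n,fixed('scene',uv,z).round(3))
E
```

```text
b1 [0.52  0.349 0.012]
b2 [0.458 0.153 0.012]
dp [0.602 0.164 0.012]
jig [ 0.528 -0.119  0.012]
turq [0.528 0.537 0.012]
```

View pics/scene0c.png

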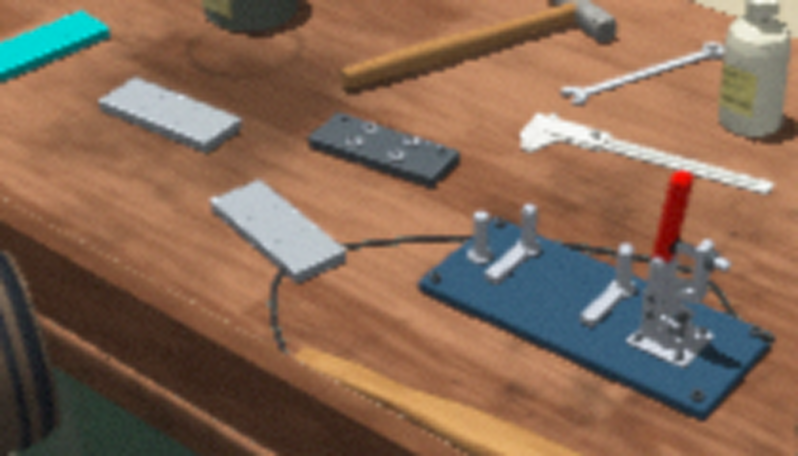

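The enlarged crop shows the two bare blanks, the dark plate, and the jig with its open clamp clearly. I'll measure from the corners.

```bash
python3 - <<'E'
from h import *
f=lambda u,v:fixed('scene',(u/3.8+190-.4,v/3.8+165-.4),.012)[:2]
for n,c in dict(b1=[(100,100),(135,79),(240,122),(207,148)],b2=[(211,202),(260,181),(345,252),(297,275)],dp=[(310,142),(336,115),(458,155),(432,180)],jig=[(421,283),(500,220),(772,338),(705,413)]).items():
    P=np.array([f(*p) for p in c]); L=(P[0]+P[1]-P[2]-P[3])/2; W=(P[1]+P[2]-P[0]-P[3])/2
    print(n,P.mean(0).round(3),'len',np.hypot(*L).round(3),'wid',np.hypot(*W).round(3),'yaw of y-axis',np.degrees(np.arctan2(-L[0],L[1])).round(1), 'from W',np.degrees(np.arctan2(W[1],W[0])).round(1))
p,r=pose();print(p,r.as_matrix().round(3))
E
```

```text
b1 [0.525 0.353] len 0.133 wid 0.047 yaw of y-axis 2.6 from W 5.6
b2 [0.456 0.154] len 0.128 wid 0.049 yaw of y-axis -13.4 from W -12.3
dp [0.601 0.161] len 0.127 wid 0.047 yaw of y-axis 8.8 from W 11.1
jig [ 0.529 -0.114] len 0.255 wid 0.105 yaw of y-axis 1.9 from W 1.8
[0.17836331 0.65049842 0.25222512] [[-0.964  0.265 -0.001]
 [ 0.265  0.964 -0.002]
 [ 0.    -0.002 -1.   ]]
```

```bash
cat >> h.py <<'E'
def to(x,y,z,Adeg):
    "tool-frame shift+turn from the measured pose to TCP (x,y,z), tool y at heading Adeg, pointing down"
    p,r=pose(); a=np.radians(Adeg); Y=np.array([np.cos(a),np.sin(a),0]); Z=np.array([0,0,-1.]); X=np.cross(Y,Z)
    T=R.from_matrix(np.c_[X,Y,Z]); print(np.r_[r.inv().apply(np.array([x,y,z])-p),(r.inv()*T).as_rotvec()].round(4).tolist())
E
python3 -c "
from h import *
to(.525,.353,.2,4)"
```

```text
[-0.413, -0.1951, 0.0525, -0.0018, 0.0009, 1.2332]
```

Call:
carry_out:
  increments:
    - [-0.413,-0.195,0.052,-0.0018,0.0009,1.233,-1]
    - [-0.413,-0.195,0.052,-0.0018,0.0009,1.233,-1]
    - [-0.413,-0.195,0.052,-0.0018,0.0009,1.233,-1]
    - [-0.413,-0.195,0.052,-0.0018,0.0009,1.233,-1]
    - [-0.413,-0.195,0.052,-0.0018,0.0009,1.233,-1]
    - [-0.413,-0.195,0.052,-0.0018,0.0009,1.233,-1]
    - [-0.413,-0.195,0.052,-0.0018,0.0009,1.233,-1]
    - [-0.413,-0.195,0.052,-0.0018,0.0009,1.233,-1]
    - [-0.413,-0.195,0.052,-0.0018,0.0009,1.233,-1]
    - [-0.413,-0.195,0.052,-0.0018,0.0009,1.233,-1]
    - [-0.413,-0.195,0.052,-0.0018,0.0009,1.233,-1]
    - [-0.413,-0.195,0.052,-0.0018,0.0009,1.233,-1]

```text
clock: 1.35
tool_pos: [0.5245, 0.3542, 0.2011]
eef_rot: [-0.001, 0.682, 0.732, 0.001]
ft_force: [-0.3, 0.6, -0.3]
grip_width: 1.002
grasp_force: 0.0
```

```bash
cat >> h.py <<'E'
def snap(name):
    p,r=pose(); im=cams.snapshot('wrist'); cv2.imwrite(f'pics/{name}.png',im[:,:,::-1]); np.savez(f'pics/{name}.npz',p=p,q=r.as_quat()); print(p.round(4),np.degrees(np.arctan2(*r.as_matrix()[[1,0],1])).round(2))
def load(name):
    d=np.load(f'pics/{name}.npz'); return d['p'],R.from_quat(d['q'])
def rect(name,corners,z):
    p,r=load(name); P=np.array([wrist(c,z,p,r)[:2] for c in corners]); c,(a,b),_=cv2.minAreaRect(P.astype(np.float32))
    # corners in order round the plate, first edge short
    L=(P[0]+P[1]-P[2]-P[3])/2; L*=np.sign(L[1]); s=np.sqrt
    print(P.mean(0).round(4),'len',np.hypot(*L).round(4),'wid',np.hypot(*(P[1]+P[2]-P[0]-P[3])/2).round(4),'yaw',np.degrees(np.arctan2(-L[0],L[1])).round(2))
E
python3 -c "
from h import *
snap('w1')"
```

```text
[0.5245 0.3542 0.2011] 4.04
```

View pics/w1.png

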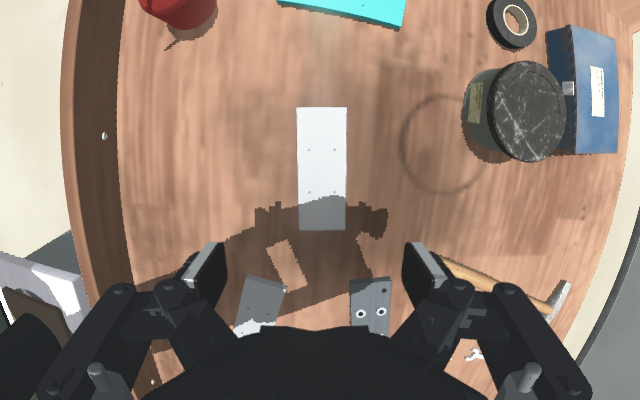

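The wrist view shows blank 1 with corners at (297,108), (347,108), (345,230), (298,230), and blank 2 and the drill plate below it.

```bash
python3 -c "
from h import *
rect('w1',[(297,108),(347,108),(345,230),(298.5,230)],.012)
to(.525,.353,.024,4)"
```

```text
[0.5317 0.3617] len 0.1289 wid 0.0499 yaw 4.26
[-0.0021, 0.0007, 0.1773, 0.0004, -0.002, 0.0018]
```

```bash
python3 -c "
from h import *
to(.5317,.3617,.024,4.2)"
```

```text
[0.0061, 0.008, 0.1774, 0.0004, -0.002, -0.0017]
```

Call:
carry_out:
  increments:
    - [0.006,0.008,0.04,0.0004,-0.002,0,-1]
    - [0.006,0.008,0.09,0.0004,-0.002,0,-1]
    - [0.006,0.008,0.14,0.0004,-0.002,0,-1]
    - [0.006,0.008,0.165,0.0004,-0.002,0,-1]
    - [0.006,0.008,0.176,0.0004,-0.002,0,-1]
    - [0.006,0.008,0.176,0.0004,-0.002,0,-1]
    - [0.006,0.008,0.176,0.0004,-0.002,0,1]
    - [0.006,0.008,0.176,0.0004,-0.002,0,1]
    - [0.006,0.008,0.176,0.0004,-0.002,0,1]
    - [0.006,0.008,0.176,0.0004,-0.002,0,1]
    - [0.006,0.008,0.176,0.0004,-0.002,0,1]
    - [0.006,0.008,0.176,0.0004,-0.002,0,1]

```text
clock: 2.6
tool_pos: [0.5346, 0.3615, 0.0286]
eef_rot: [0.001, 0.682, 0.731, 0.002]
ft_force: [-1.0, 0.1, 6.1]
grip_width: 0.554
grasp_force: 60.5
```

Call:
carry_out:
  increments:
    - [0,0,-0.03,0,0,0,1]
    - [0,0,-0.08,0,0,0,1]
    - [-0.03,0,-0.13,0,0,0.04,1]
    - [-0.08,0,-0.18,0,0,0.04,1]
    - [-0.13,0,-0.22,0,0,0.04,1]
    - [-0.17,0,-0.25,0,0,0.04,1]
    - [-0.22,0.01,-0.25,0,0,0.04,1]
    - [-0.27,0.015,-0.25,0,0,0.04,1]
    - [-0.32,0.02,-0.25,0,0,0.04,1]
    - [-0.37,0.025,-0.25,0,0,0.04,1]
    - [-0.42,0.03,-0.25,0,0,0.04,1]
    - [-0.47,0.03,-0.25,0,0,0.04,1]

```text
clock: 3.8
tool_pos: [0.5913, -0.071, 0.2763]
eef_rot: [0.001, 0.697, 0.718, 0.001]
ft_force: [0.4, -0.1, -2.6]
grip_width: 0.551
grasp_force: 62.2
```

Call:
carry_out:
  increments:
    - [-0.05,0.005,0,0,0,0,1]
    - [-0.1,0.01,0,0,0,0,1]
    - [-0.1,0.01,0,0,0,0,1]
    - [-0.1,0.01,0,0,0,0,1]
    - [-0.1,0.01,0,0,0,0,1]

```text
clock: 4.3
tool_pos: [0.6041, -0.1677, 0.2754]
eef_rot: [0.0, 0.696, 0.718, 0.0]
ft_force: [-0.0, 0.9, -1.2]
grip_width: 0.546
grasp_force: 62.2
```

```bash
python3 -c "
from h import *
snap('w2')"
```

```text
[ 0.6041 -0.1677  0.2754] 1.74
```

View pics/w2.png

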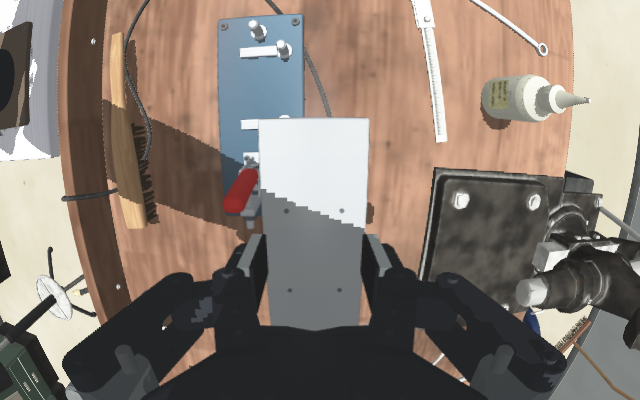

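The view shows the held blank with its far edge at (260,119)–(368,118), and the jig's left end at (219–304, 16). I'll crop in on the pins.

```bash
python3 - <<'E'
from h import *
im=cv2.imread('pics/w2.png')[0:130,205:325]
cv2.imwrite('pics/w2c.png',cv2.resize(im,None,fx=4.6,fy=4.6,interpolation=cv2.INTER_CUBIC))
p,r=load('w2')
for c in[(260,119),(368,118)]:
    X=wrist(c,p[2]-.0166,p,r); print(X.round(4), r.inv().apply(X-p).round(4))
E
```

```text
[ 0.5777 -0.1032  0.2588] [ 0.0653 -0.0244  0.0166]
[ 0.6257 -0.1012  0.2588] [0.0658 0.0236 0.0166]
```

View pics/w2c.png

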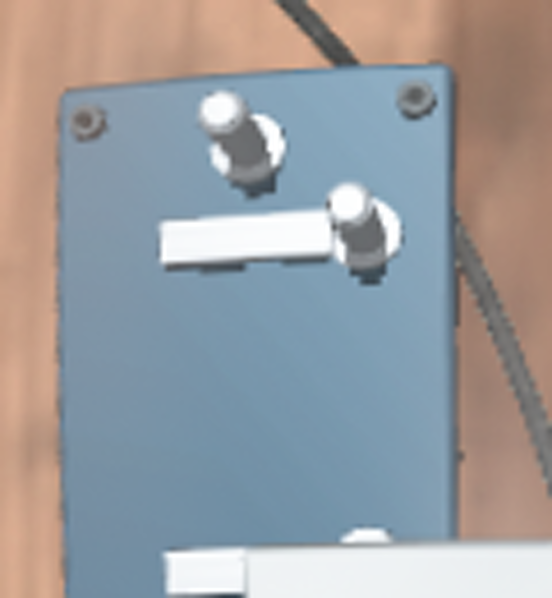

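The crop shows the end pin top at (220,110), the far pin top at (350,204), and the base corners at (64,93) and (452,68).

```bash
python3 - <<'E'
from h import *
p,r=load('w2')
pts=[((220,110),.055,(0,.071)),((350,204),.055,(.031,.045)),((64,93),.012,(-.055,.095)),((452,68),.012,(.055,.095)),((160,222),.02,(-.023,.051)),((332,211),.02,(.023,.051))]
W=np.array([wrist((u/4.6+205-.4,v/4.6-.4),z,p,r)[:2] for (u,v),z,_ in pts]);J=np.array([j for *_,j in pts])
for k in([0,1,2,3,4,5],[0,1]):
    a,b=J[k]-J[k].mean(0),W[k]-W[k].mean(0)
    th=np.arctan2((a[:,0]*b[:,1]-a[:,1]*b[:,0]).sum(),(a*b).sum()); c,s=np.cos(th),np.sin(th);Rm=np.array([[c,-s],[s,c]])
    t=W[k].mean(0)-Rm@J[k].mean(0); print(t.round(4),np.degrees(th).round(2)); print(((W-(J@Rm.T+t))*1e3).round(1).tolist())
E
```

```text
[ 0.5334 -0.0723] 1.97
[[-0.4, 0.7], [0.2, 0.7], [1.6, -1.0], [-1.0, -1.3], [-0.3, 0.4], [-0.2, 0.6]]
[ 0.5339 -0.0717] 2.53
[[-0.2, 0.1], [0.2, -0.1], [2.0, -1.0], [-0.5, -2.4], [-0.3, 0.0], [-0.2, -0.2]]
```

```bash
python3 -c "
from h import *
to(.5289,-.0772,.275,2.0)"
```

```text
[0.0924, -0.0724, 0.0005, 0.0006, -0.0, -0.0036]
```

Call:
carry_out:
  increments:
    - [0.045,-0.036,0,0.0006,0,-0.0036,1]
    - [0.092,-0.072,0,0.0006,0,-0.0036,1]
    - [0.092,-0.072,0.03,0.0006,0,-0.0036,1]
    - [0.092,-0.072,0.07,0.0006,0,-0.0036,1]
    - [0.092,-0.072,0.11,0.0006,0,-0.0036,1]
    - [0.092,-0.072,0.15,0.0006,0,-0.0036,1]
    - [0.092,-0.072,0.18,0.0006,0,-0.0036,1]
    - [0.092,-0.072,0.18,0.0006,0,-0.0036,1]
    - [0.092,-0.072,0.18,0.0006,0,-0.0036,1]

```text
clock: 5.25
tool_pos: [0.5299, -0.0778, 0.0959]
eef_rot: [0.0, 0.695, 0.719, -0.0]
ft_force: [0.0, 1.2, -1.0]
grip_width: 0.548
grasp_force: 62.6
```

```bash
python3 -c "
from h import *
snap('w3');to(.5289,-.0772,.051,2.0)"
```

```text
[ 0.5299 -0.0778  0.0959] 2.02
[0.0013, -0.0023, 0.0463, 0.003, 0.0015, 0.0001]
```

Call:
carry_out:
  increments:
    - [0,-0.001,0.02,0,0,0,1]
    - [0,-0.001,0.035,0,0,0,1]
    - [0,-0.001,0.044,0,0,0,1]
    - [0,-0.001,0.044,0,0,0,1]
    - [0,-0.001,0.044,0,0,0,1]

```text
clock: 5.8
tool_pos: [0.5291, -0.079, 0.0518]
eef_rot: [0.0, 0.695, 0.719, -0.0]
ft_force: [-0.3, -0.0, -1.7]
grip_width: 0.552
grasp_force: 62.6
```

Call:
carry_out:
  increments:
    - [0,0.003,0,0,0,0,1]
    - [0,0.006,0,0,0,0,1]
    - [0,0.008,0,0,0,0,1]
    - [0,0.008,0,0,0,0,1]

```text
clock: 6.2
tool_pos: [0.5342, -0.0787, 0.0513]
eef_rot: [-0.003, 0.695, 0.719, -0.003]
ft_force: [-10.6, -0.7, 5.4]
grip_width: 0.547
grasp_force: 63.7
```

Call:
carry_out:
  increments:
    - [0.003,-0.001,0,0,0,0,1]
    - [0.006,-0.001,0,0,0,0,1]
    - [0.009,-0.001,0,0,0,0,1]
    - [0.009,-0.001,0,0,0,0,1]

```text
clock: 6.6
tool_pos: [0.5338, -0.0723, 0.051]
eef_rot: [0.0, 0.694, 0.72, -0.004]
ft_force: [-5.9, -12.0, -1.8]
grip_width: 0.547
grasp_force: 62.5
```

Call:
carry_out:
  increments:
    - [-0.002,-0.001,0.001,0,0,0,1]
    - [-0.002,-0.001,0.003,0,0,0,1]
    - [-0.002,-0.001,0.003,0,0,0,1]
    - [-0.002,-0.001,0.003,0,0,0,-1]
    - [-0.002,-0.001,0.003,0,0,0,-1]
    - [-0.002,-0.001,0.003,0,0,0,-1]
    - [-0.002,-0.001,0.003,0,0,0,-1]
    - [-0.002,-0.001,0.003,0,0,0,-1]
    - [-0.002,-0.001,0.003,0,0,0,-1]

```text
clock: 7.5
tool_pos: [0.5346, -0.0716, 0.0484]
eef_rot: [0.0, 0.695, 0.719, -0.0]
ft_force: [-1.1, 1.1, -0.2]
grip_width: 1.004
grasp_force: 0.0
```

```bash
python3 -c "
from h import *
snap('w4');print(monitor.state()['grip_width'])"
```

```text
[ 0.5346 -0.0716  0.0484] 1.93
0.9987332514108691
```

Call:
carry_out:
  increments:
    - [0,0,-0.03,0,0,0,-1]
    - [0,0,-0.07,0,0,0,-1]
    - [0,0,-0.12,0,0,0,-1]
    - [0.02,0,-0.17,0,0,0,-1]
    - [0.04,-0.005,-0.22,0,0,0,-1]
    - [0.06,-0.01,-0.26,0,0,0,-1]
    - [0.07,-0.01,-0.3,0,0,0,-1]
    - [0.07,-0.01,-0.34,0,0,0,-1]
    - [0.07,-0.01,-0.35,0,0,0,-1]
    - [0.07,-0.01,-0.35,0,0,0,-1]
    - [0.07,-0.01,-0.35,0,0,0,-1]

```text
clock: 8.65
tool_pos: [0.5217, -0.002, 0.3963]
eef_rot: [-0.001, 0.695, 0.719, -0.001]
ft_force: [-0.6, -0.1, -0.3]
grip_width: 1.002
grasp_force: 0.0
```

```bash
python3 - <<'E'
from h import *
snap('w5')
im=cv2.imread('pics/w5.png')[0:270,200:480]
cv2.imwrite('pics/w5c.png',cv2.resize(im,None,fx=2.2,fy=2.2,interpolation=cv2.INTER_CUBIC))
E
```

```text
[ 0.5217 -0.002   0.3963] 1.91
```

View pics/w5c.png

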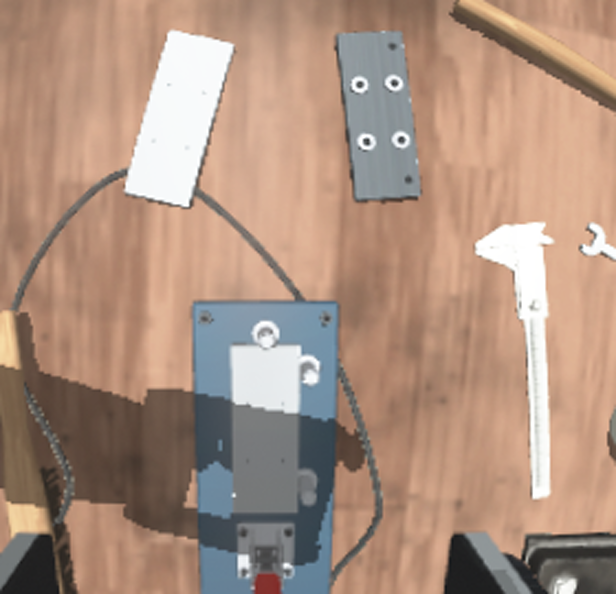

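The first blank sits squarely against the pins. Blank 2 has corners (171,31), (234,44), (189,207), (126,192), and the drill plate has (337,34), (403,32), (420,197), (356,200).

```bash
python3 - <<'E'
from h import *
g=lambda L:[(u/2.2+200-.3,v/2.2-.3) for u,v in L]
rect('w5',g([(171,31),(234,44),(189,207),(126,192)]),.012)
rect('w5',g([(337,34),(403,32),(420,197),(356,200)]),.012)
rect('w5',g([(231,346),(299,345),(299,513),(234,513)]),.032)
E
```

```text
[0.4619 0.1603] len 0.1287 wid 0.0483 yaw -12.92
[0.6089 0.1692] len 0.1292 wid 0.0495 yaw 7.61
[ 0.5331 -0.0715] len 0.1297 wid 0.0495 yaw 2.75
```

```bash
python3 -c "
from h import *
to(.462,.1603,.08,-13)"
```

```text
[0.164, -0.0527, 0.3158, -0.0045, -0.0001, 0.2601]
```

Call:
carry_out:
  increments:
    - [0.05,-0.02,0.03,-0.003,0,0.13,-1]
    - [0.1,-0.04,0.06,-0.003,0,0.26,-1]
    - [0.14,-0.05,0.1,-0.003,0,0.26,-1]
    - [0.164,-0.053,0.14,-0.003,0,0.26,-1]
    - [0.164,-0.053,0.18,-0.003,0,0.26,-1]
    - [0.164,-0.053,0.23,-0.003,0,0.26,-1]
    - [0.164,-0.053,0.28,-0.003,0,0.26,-1]
    - [0.164,-0.053,0.315,-0.003,0,0.26,-1]
    - [0.164,-0.053,0.315,-0.003,0,0.26,-1]
    - [0.164,-0.053,0.315,-0.003,0,0.26,-1]

```text
clock: 9.7
tool_pos: [0.4623, 0.1598, 0.0819]
eef_rot: [-0.0, 0.783, 0.623, -0.001]
ft_force: [1.4, 0.2, -0.1]
grip_width: 1.003
grasp_force: 0.0
```

```bash
python3 -c "
from h import *
to(.462,.1603,.0265,-13)"
```

```text
[0.0005, -0.0003, 0.0554, -0.0014, 0.0015, 0.0002]
```

Call:
carry_out:
  increments:
    - [0,0,0.02,0,0,0,-1]
    - [0,0,0.04,0,0,0,-1]
    - [0,0,0.053,0,0,0,-1]
    - [0,0,0.053,0,0,0,-1]
    - [0,0,0.053,0,0,0,1]
    - [0,0,0.053,0,0,0,1]
    - [0,0,0.053,0,0,0,1]
    - [0,0,0.053,0,0,0,1]
    - [0,0,0.053,0,0,0,1]
    - [0,0,0.053,0,0,0,1]

```text
clock: 10.7
tool_pos: [0.4664, 0.1608, 0.034]
eef_rot: [0.002, 0.782, 0.623, 0.003]
ft_force: [-2.8, 0.8, 14.0]
grip_width: 0.004
grasp_force: 7.2
```

```bash
python3 -c "
from h import *
p,r=pose();print(p)
to(.5285,-.0775,.20,2.0)"
```

```text
[0.46643759 0.16075375 0.03404287]
[-0.2179, 0.1151, -0.1656, 0.0075, -0.0011, -0.2612]
```

The fingers closed over the blank's top: they swing back when open, so I need to go lower.

Call:
carry_out:
  increments:
    - [0,0,-0.02,0,0,0,-1]
    - [0,0,-0.03,0,0,0,-1]
    - [0,0,-0.03,0,0,0,-1]
    - [0,0,-0.03,0,0,0,-1]
    - [0,0,-0.03,0,0,0,-1]
    - [0,0,-0.01,0,0,0,-1]
    - [0,0,0.006,0,0,0,-1]
    - [0,0,0.0085,0,0,0,-1]
    - [0,0,0.0085,0,0,0,-1]
    - [0,0,0.0085,0,0,0,-1]

```text
clock: 11.7
tool_pos: [0.4642, 0.1601, 0.0221]
eef_rot: [0.001, 0.782, 0.623, 0.001]
ft_force: [-0.3, -0.3, 0.2]
grip_width: 1.003
grasp_force: 0.0
```

Call:
carry_out:
  increments:
    - [0,0,0.003,0,0,0,-1]
    - [0,0,0.003,0,0,0,-1]
    - [0,0,0.003,0,0,0,1]
    - [0,0,0.003,0,0,0,1]
    - [0,0,0.003,0,0,0,1]
    - [0,0,0.003,0,0,0,1]
    - [0,0,0.003,0,0,0,1]

```text
clock: 12.4
tool_pos: [0.4643, 0.1602, 0.0195]
eef_rot: [0.001, 0.782, 0.623, 0.001]
ft_force: [-1.0, 0.3, 5.1]
grip_width: 0.568
grasp_force: 66.5
```

```bash
python3 -c "
from h import *
p,r=pose();print(p)
to(.5285,-.0775,.20,2.0)"
```

```text
[0.46427073 0.16021087 0.0194699 ]
[-0.2171, 0.1166, -0.1802, 0.0033, 0.0, -0.2614]
```

Call:
carry_out:
  increments:
    - [0,0,-0.03,0,0,0,1]
    - [0,0,-0.08,0,0,0,1]
    - [-0.02,0.01,-0.12,0.003,0,0,1]
    - [-0.05,0.03,-0.16,0.003,0,-0.1,1]
    - [-0.09,0.05,-0.18,0.003,0,-0.2,1]
    - [-0.13,0.07,-0.18,0.003,0,-0.261,1]
    - [-0.17,0.09,-0.18,0.003,0,-0.261,1]
    - [-0.2,0.11,-0.18,0.003,0,-0.261,1]
    - [-0.217,0.1165,-0.18,0.003,0,-0.261,1]
    - [-0.217,0.1165,-0.15,0.003,0,-0.261,1]
    - [-0.217,0.1165,-0.11,0.003,0,-0.261,1]
    - [-0.217,0.1165,-0.09,0.003,0,-0.261,1]

```text
clock: 13.6
tool_pos: [0.5255, -0.077, 0.1044]
eef_rot: [-0.003, 0.695, 0.719, -0.002]
ft_force: [-0.5, 0.5, -3.2]
grip_width: 0.568
grasp_force: 63.9
```

```bash
python3 -c "
from h import *
snap('w6')
p,r=pose();print(r.as_matrix()[:,2])
to(.5285,-.0775,.0545,2.0)"
```

```text
[ 0.5255 -0.077   0.1044] 1.94
[-0.01156656  0.00354461 -0.99992682]
[-0.0016, 0.0053, 0.047, -0.0114, -0.0039, -0.0009]
```

Call:
carry_out:
  increments:
    - [0,0.004,0.02,-0.006,0,0,1]
    - [0,0.004,0.035,-0.006,0,0,1]
    - [0,0.004,0.045,-0.006,0,0,1]
    - [0,0.004,0.045,-0.006,0,0,1]
    - [0,0.004,0.045,-0.006,0,0,1]

```text
clock: 14.15
tool_pos: [0.5326, -0.0774, 0.0644]
eef_rot: [0.002, 0.695, 0.719, 0.002]
ft_force: [0.8, 0.7, -2.5]
grip_width: 0.562
grasp_force: 63.9
```

Call:
carry_out:
  increments:
    - [0,0.003,0,0,0,0,1]
    - [0,0.006,0,0,0,0,1]
    - [0,0.008,0,0,0,0,1]
    - [0,0.008,0,0,0,0,1]

```text
clock: 14.55
tool_pos: [0.5347, -0.0773, 0.0642]
eef_rot: [-0.005, 0.693, 0.72, -0.004]
ft_force: [-19.5, -3.9, 11.6]
grip_width: 0.562
grasp_force: 65.4
```

Call:
carry_out:
  increments:
    - [0,-0.007,0,0,0,0,1]
    - [0,-0.007,0.005,0,0,0,1]
    - [0,-0.007,0.01,0,0,0,1]
    - [0,-0.007,0.01,0,0,0,1]
    - [0,-0.004,0.01,0,0,0,1]
    - [0,-0.0025,0.01,0,0,0,1]
    - [0,-0.0025,0.01,0,0,0,1]

```text
clock: 15.25
tool_pos: [0.5343, -0.0772, 0.0532]
eef_rot: [-0.003, 0.694, 0.72, -0.002]
ft_force: [-12.9, -2.8, 5.1]
grip_width: 0.567
grasp_force: 64.8
```

Call:
carry_out:
  increments:
    - [0.003,0,0,0,0,0,1]
    - [0.006,0,0,0,0,0,1]
    - [0.009,0,0,0,0,0,1]
    - [0.009,0,0,0,0,0,1]

```text
clock: 15.65
tool_pos: [0.534, -0.0711, 0.0523]
eef_rot: [0.0, 0.693, 0.721, -0.004]
ft_force: [-11.3, -14.2, -3.6]
grip_width: 0.567
grasp_force: 64.0
```

Contact with both pin sets. I'll ease off, set it down and release.

Call:
carry_out:
  increments:
    - [-0.002,-0.003,0.0005,0,0,0,1]
    - [-0.002,-0.003,0.002,0,0,0,1]
    - [-0.002,-0.003,0.002,0,0,0,1]
    - [-0.002,-0.003,0.002,0,0,0,-1]
    - [-0.002,-0.003,0.002,0,0,0,-1]
    - [-0.002,-0.003,0.002,0,0,0,-1]
    - [-0.002,-0.003,0.002,0,0,0,-1]
    - [-0.002,-0.003,0.002,0,0,0,-1]
    - [-0.002,-0.003,0.002,0,0,0,-1]

```text
clock: 16.55
tool_pos: [0.5349, -0.0702, 0.0522]
eef_rot: [0.002, 0.695, 0.719, 0.002]
ft_force: [0.1, -0.2, 0.1]
grip_width: 1.003
grasp_force: 0.0
```

Call:
carry_out:
  increments:
    - [0,0,-0.03,0,0,0,-1]
    - [0,0,-0.07,0,0,0,-1]
    - [0,0,-0.11,0,0,0,-1]
    - [0,0,-0.15,0,0,0,-1]
    - [0,0,-0.15,0,0,0,-1]
    - [0,0,-0.15,0,0,0,-1]

```text
clock: 17.15
tool_pos: [0.5345, -0.0704, 0.2035]
eef_rot: [0.004, 0.695, 0.719, 0.003]
ft_force: [-0.3, -0.0, -0.2]
grip_width: 1.0
grasp_force: 0.0
```

```bash
python3 - <<'E'
from h import *
snap('w7'); to(.609,.169,.08,7.6)
im=cv2.imread('pics/w7.png')[70:270,200:440]
cv2.imwrite('pics/w7c.png',cv2.resize(im,None,fx=2.9,fy=2.9,interpolation=cv2.INTER_CUBIC))
E
```

```text
[ 0.5345 -0.0704  0.2035] 1.98
[0.2364, 0.083, 0.1221, 0.0055, 0.0004, -0.0981]
```

View pics/w7c.png

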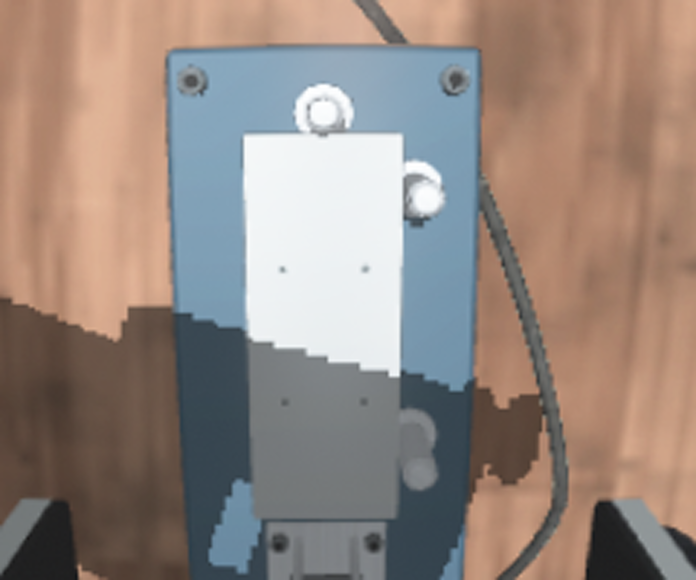

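The second blank lies flush on the first, touching all three pins, with corners (244,134), (403,134), (397,520), (254,517). Next is the drill plate.

Call:
carry_out:
  increments:
    - [0.05,0.015,0,0.003,0,-0.05,-1]
    - [0.1,0.035,0,0.003,0,-0.098,-1]
    - [0.145,0.05,0,0.003,0,-0.098,-1]
    - [0.19,0.065,0.02,0.003,0,-0.098,-1]
    - [0.236,0.083,0.05,0.003,0,-0.098,-1]
    - [0.236,0.083,0.09,0.003,0,-0.098,-1]
    - [0.236,0.083,0.12,0.003,0,-0.098,-1]
    - [0.236,0.083,0.135,0.003,0,-0.098,-1]
    - [0.236,0.083,0.135,0.003,0,-0.098,-1]
    - [0.236,0.083,0.135,0.003,0,-0.098,-1]

```text
clock: 18.2
tool_pos: [0.6098, 0.168, 0.0678]
eef_rot: [0.001, 0.659, 0.752, 0.001]
ft_force: [0.5, -0.3, 0.3]
grip_width: 0.998
grasp_force: 0.0
```

```bash
python3 - <<'E'
from h import *
rect('w7',[(u/2.9+200-.3,v/2.9+70-.3) for u,v in[(244,134),(403,134),(397,520),(254,517)]],.044)
to(.609,.169,.0195,7.6)
E
```

```text
[ 0.5333 -0.0718] len 0.1296 wid 0.0494 yaw 2.19
[0.0011, -0.0008, 0.0483, 0.0031, 0.0007, -0.0008]
```

Call:
carry_out:
  increments:
    - [0.001,-0.001,0.02,0,0,0,-1]
    - [0.001,-0.001,0.04,0,0,0,-1]
    - [0.001,-0.001,0.048,0,0,0,-1]
    - [0.001,-0.001,0.048,0,0,0,-1]
    - [0.001,-0.001,0.048,0,0,0,-1]
    - [0.001,-0.001,0.048,0,0,0,1]
    - [0.001,-0.001,0.048,0,0,0,1]
    - [0.001,-0.001,0.048,0,0,0,1]
    - [0.001,-0.001,0.048,0,0,0,1]
    - [0.001,-0.001,0.048,0,0,0,1]

```text
clock: 19.2
tool_pos: [0.6097, 0.1694, 0.0209]
eef_rot: [0.002, 0.659, 0.752, 0.002]
ft_force: [1.3, 0.0, 5.3]
grip_width: 0.565
grasp_force: 65.6
```

```bash
python3 -c "
from h import *
p,r=pose();print(p)
to(.5285,-.0775,.20,2.0)"
```

```text
[0.60967671 0.16943765 0.02093945]
[-0.2342, -0.1121, -0.1795, 0.0056, 0.0005, 0.0978]
```

Call:
carry_out:
  increments:
    - [0,0,-0.03,0,0,0,1]
    - [0,0,-0.08,0,0,0,1]
    - [-0.02,-0.01,-0.12,0.003,0,0,1]
    - [-0.05,-0.025,-0.16,0.003,0,0.04,1]
    - [-0.09,-0.045,-0.18,0.003,0,0.098,1]
    - [-0.13,-0.065,-0.18,0.003,0,0.098,1]
    - [-0.17,-0.085,-0.18,0.003,0,0.098,1]
    - [-0.205,-0.1,-0.18,0.003,0,0.098,1]
    - [-0.234,-0.112,-0.18,0.003,0,0.098,1]
    - [-0.234,-0.112,-0.15,0.003,0,0.098,1]
    - [-0.234,-0.112,-0.11,0.003,0,0.098,1]
    - [-0.234,-0.112,-0.09,0.003,0,0.098,1]

```text
clock: 20.4
tool_pos: [0.5238, -0.0765, 0.1036]
eef_rot: [-0.005, 0.695, 0.719, -0.002]
ft_force: [-0.9, -0.2, -4.3]
grip_width: 0.566
grasp_force: 64.5
```

Call:
carry_out:
  increments:
    - [0,0,0,0,0,0,1]
    - [0,0,0,0,0,0,1]

```text
clock: 20.6
tool_pos: [0.5271, -0.077, 0.1081]
eef_rot: [-0.001, 0.695, 0.719, -0.001]
ft_force: [0.1, -0.4, -4.6]
grip_width: 0.564
grasp_force: 64.6
```

```bash
python3 -c "
from h import *
p,r=pose();print(p)
to(.5295,-.0775,.0675,2.0)"
```

```text
[ 0.52707734 -0.07701812  0.10808114]
[-0.0006, 0.0025, 0.0406, -0.0031, -0.0006, -0.0003]
```

Call:
carry_out:
  increments:
    - [0,0.002,0.02,0,0,0,1]
    - [0,0.002,0.034,0,0,0,1]
    - [0,0.002,0.0405,0,0,0,1]
    - [0,0.002,0.0405,0,0,0,1]
    - [0,0.005,0.0405,0,0,0,1]
    - [0,0.008,0.0405,0,0,0,1]
    - [0,0.009,0.0405,0,0,0,1]
    - [0,0.009,0.0405,0,0,0,1]

```text
clock: 21.4
tool_pos: [0.5347, -0.0772, 0.069]
eef_rot: [-0.003, 0.695, 0.719, -0.003]
ft_force: [-9.5, -0.6, 0.5]
grip_width: 0.564
grasp_force: 65.2
```

Call:
carry_out:
  increments:
    - [0.003,0,0,0,0,0,1]
    - [0.006,0,0,0,0,0,1]
    - [0.009,0,0,0,0,0,1]
    - [0.009,0,0,0,0,0,1]

```text
clock: 21.8
tool_pos: [0.5343, -0.0711, 0.0684]
eef_rot: [-0.0, 0.694, 0.72, -0.005]
ft_force: [-8.7, -12.0, -4.5]
grip_width: 0.567
grasp_force: 64.5
```

Call:
carry_out:
  increments:
    - [-0.002,-0.0025,0.001,0,0,0,1]
    - [-0.002,-0.0025,0.0035,0,0,0,1]
    - [-0.002,-0.0025,0.0035,0,0,0,1]
    - [-0.002,-0.0025,0.0035,0,0,0,-1]
    - [-0.002,-0.0025,0.0035,0,0,0,-1]
    - [-0.002,-0.0025,0.0035,0,0,0,-1]
    - [-0.002,-0.0025,0.0035,0,0,0,-1]
    - [-0.002,-0.0025,0.0035,0,0,0,-1]
    - [-0.002,-0.0025,0.0035,0,0,0,-1]

```text
clock: 22.7
tool_pos: [0.5346, -0.0701, 0.0655]
eef_rot: [0.0, 0.695, 0.719, -0.0]
ft_force: [-0.4, -1.3, 0.4]
grip_width: 1.003
grasp_force: 0.0
```

Call:
carry_out:
  increments:
    - [0,0,-0.03,0,0,0,-1]
    - [0,0,-0.07,0,0,0,-1]
    - [0,0,-0.11,0,0,0,-1]
    - [0,0,-0.15,0,0,0,-1]
    - [0,0,-0.15,0,0,0,-1]
    - [0,0,-0.15,0,0,0,-1]

```text
clock: 23.3
tool_pos: [0.535, -0.0703, 0.2167]
eef_rot: [0.002, 0.695, 0.719, 0.0]
ft_force: [0.3, 0.1, -1.4]
grip_width: 1.0
grasp_force: 0.0
```

```bash
python3 - <<'E'
from h import *
snap('w8')
im=cv2.imread('pics/w8.png')[70:290,200:440]
cv2.imwrite('pics/w8c.png',cv2.resize(im,None,fx=2.7,fy=2.7,interpolation=cv2.INTER_CUBIC))
E
```

```text
[ 0.535  -0.0703  0.2167] 1.99
```

View pics/w8c.png

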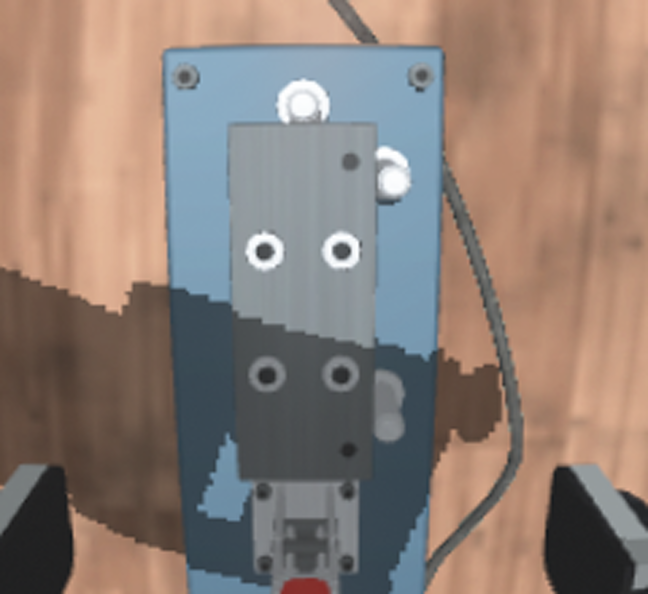

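The drill plate is seated flush against all three pins, bushings up. Now the clamp handle.

```bash
python3 - <<'E'
from h import *
from scipy.optimize import least_squares
P=np.array([(-101,137),(-153,129),(-200,93),(-208,62)])
s=least_squares(lambda c:np.hypot(*(P-c[:2]).T)-c[2],[-110,40,100]);print(s.x,s.fun)
c=s.x[:2];a=np.degrees(np.arctan2(P[:,1]-c[1],P[:,0]-c[0]));print(a)
for t in np.linspace(a[0],a[3]%360 if a[3]<0 else a[3],11): print((c+s.x[2]*np.array([np.cos(np.radians(t)),np.sin(np.radians(t))])-P[0]).round(1).tolist())
to(.5372,-.173,.2167,2);to(.5372,-.173,.141,2)
E
```

```text
[-117.47016786   44.33439637   93.49587354] [ 0.62203403 -1.67739278  2.31390764 -1.25854889]
[ 79.92163    112.7653062  149.4733002  168.95830007]
[-0.1, -0.6]
[-14.6, 0.8]
[-29.0, -0.0]
[-43.2, -3.1]
[-56.8, -8.3]
[-69.3, -15.6]
[-80.6, -24.7]
[-90.4, -35.4]
[-98.4, -47.6]
[-104.4, -60.8]
[-108.2, -74.8]
[-0.1031, -0.0004, -0.0018, -0.0006, 0.0004, -0.0003]
[-0.103, -0.0003, 0.0739, -0.0006, 0.0004, -0.0003]
```

Call:
carry_out:
  increments:
    - [-0.05,0,0,0,0,0,-1]
    - [-0.103,0,0,0,0,0,-1]
    - [-0.103,0,0,0,0,0,-1]
    - [-0.103,0,0.03,0,0,0,-1]
    - [-0.103,0,0.06,0,0,0,-1]
    - [-0.103,0,0.074,0,0,0,-1]
    - [-0.103,0,0.074,0,0,0,-1]
    - [-0.103,0,0.074,0,0,0,1]
    - [-0.103,0,0.074,0,0,0,1]
    - [-0.103,0,0.074,0,0,0,1]
    - [-0.103,0,0.074,0,0,0,1]
    - [-0.103,0,0.074,0,0,0,1]

```text
clock: 24.55
tool_pos: [0.5379, -0.1734, 0.1426]
eef_rot: [0.0, 0.695, 0.719, -0.001]
ft_force: [-2.0, -0.0, 3.3]
grip_width: 0.214
grasp_force: 59.4
```

Call:
carry_out:
  increments:
    - [0,0,0,0,0,0,1]
    - [0,0,0,0,0,0,1]
    - [0,0,0,0,0,0,1]

```text
clock: 24.85
tool_pos: [0.5379, -0.1734, 0.1426]
eef_rot: [0.0, 0.695, 0.719, -0.001]
ft_force: [-3.8, 0.4, 6.7]
grip_width: 0.214
grasp_force: 59.6
```

Call:
carry_out:
  increments:
    - [-0.007,0,0,0,0,0,1]
    - [-0.015,0,0,0,0,0,1]
    - [-0.022,0,0,0,0,0,1]
    - [-0.029,0,0.001,0,0,0,1]
    - [-0.036,0,0.003,0,0,0,1]
    - [-0.043,0,0.005,0,0,0,1]
    - [-0.05,0,0.0075,0,0,0,1]
    - [-0.057,0,0.01,0,0,0,1]
    - [-0.057,0,0.01,0,0,0,1]

```text
clock: 25.75
tool_pos: [0.54, -0.2301, 0.1326]
eef_rot: [-0.001, 0.695, 0.719, 0.0]
ft_force: [-3.1, 1.3, 6.8]
grip_width: 0.213
grasp_force: 60.2
```

Call:
carry_out:
  increments:
    - [-0.006,0,0.002,0,0,0,1]
    - [-0.0125,0,0.006,0,0,0,1]
    - [-0.018,0,0.01,0,0,0,1]
    - [-0.024,0,0.015,0,0,0,1]
    - [-0.029,0,0.02,0,0,0,1]
    - [-0.034,0,0.026,0,0,0,1]
    - [-0.038,0,0.03,0,0,0,1]
    - [-0.042,0,0.035,0,0,0,1]
    - [-0.042,0,0.035,0,0,0,1]

```text
clock: 26.65
tool_pos: [0.5417, -0.2736, 0.098]
eef_rot: [0.001, 0.695, 0.719, -0.001]
ft_force: [-2.7, -1.4, 6.6]
grip_width: 0.215
grasp_force: 59.1
```

Call:
carry_out:
  increments:
    - [-0.002,0,0.006,0,0,0,1]
    - [-0.004,0,0.012,0,0,0,1]
    - [-0.006,0,0.018,0,0,0,1]
    - [-0.007,0,0.024,0,0,0,1]
    - [-0.008,0,0.03,0,0,0,1]
    - [-0.008,0,0.034,0,0,0,1]
    - [-0.008,0,0.036,0,0,0,1]
    - [-0.008,0,0.036,0,0,0,1]

```text
clock: 27.45
tool_pos: [0.5421, -0.283, 0.0621]
eef_rot: [0.003, 0.694, 0.719, -0.001]
ft_force: [-3.6, -5.9, 4.5]
grip_width: 0.215
grasp_force: 58.4
```

Call:
carry_out:
  increments:
    - [0,0,0.003,0,0,0,1]
    - [0,0,0.006,0,0,0,1]
    - [0,0,0.008,0,0,0,1]
    - [0,0,0.008,0,0,0,1]

```text
clock: 27.85
tool_pos: [0.5422, -0.2832, 0.0549]
eef_rot: [0.002, 0.694, 0.72, -0.002]
ft_force: [-4.6, -5.5, 7.8]
grip_width: 0.214
grasp_force: 59.1
```

Call:
carry_out:
  increments:
    - [0,0,-0.008,0,0,0,-1]
    - [0,0,-0.008,0,0,0,-1]
    - [0,0,-0.008,0,0,0,-1]
    - [0,0,-0.03,0,0,0,-1]
    - [0,0,-0.06,0,0,0,-1]
    - [0,0,-0.07,0,0,0,1]
    - [0,0,-0.07,0,0,0,1]
    - [0,0,-0.07,0,0,0,1]
    - [0,0,-0.07,0,0,0,1]
    - [0,0,-0.07,0,0,0,1]
    - [0,0,-0.07,0,0,0,1]

```text
clock: 28.95
tool_pos: [0.5412, -0.2797, 0.1213]
eef_rot: [-0.001, 0.695, 0.719, -0.0]
ft_force: [0.0, 0.4, -1.7]
grip_width: 0.006
grasp_force: 0.0
```

Call:
carry_out:
  increments:
    - [0,0,0.015,0,0,0,1]
    - [0,0,0.025,0,0,0,1]
    - [0,0,0.03,0,0,0,1]
    - [0,0,0.035,0,0,0,1]
    - [0,0,0.035,0,0,0,1]

```text
clock: 29.45
tool_pos: [0.5409, -0.28, 0.0872]
eef_rot: [-0.001, 0.695, 0.719, -0.001]
ft_force: [-3.4, 0.6, 5.4]
grip_width: -0.004
grasp_force: 2.6
```

Call:
carry_out:
  increments:
    - [0,0,0.004,0,0,0,1]
    - [0,0,0.008,0,0,0,1]
    - [0,0,0.012,0,0,0,1]
    - [0,0,0.012,0,0,0,1]

```text
clock: 29.85
tool_pos: [0.5418, -0.2814, 0.0793]
eef_rot: [0.0, 0.694, 0.72, -0.001]
ft_force: [-9.2, 1.7, 19.5]
grip_width: 0.004
grasp_force: 9.3
```

Call:
carry_out:
  increments:
    - [0,0,0.004,0,0,0,1]
    - [0,0,0.004,0,0,0,1]
    - [0,0,-0.04,0,0,0,1]
    - [0,0,-0.09,0,0,0,1]
    - [0.03,0,-0.14,0,0,0,1]
    - [0.07,0,-0.18,0,0,0,1]
    - [0.1,0,-0.22,0,0,0,1]
    - [0.14,0,-0.25,0,0,0,1]
    - [0.16,0,-0.27,0,0,0,1]
    - [0.16,0,-0.27,0,0,0,1]

```text
clock: 30.85
tool_pos: [0.5379, -0.1176, 0.3518]
eef_rot: [0.005, 0.693, 0.721, 0.002]
ft_force: [0.6, -0.4, -0.3]
grip_width: -0.004
grasp_force: 0.0
```

```bash
python3 - <<'E'
from h import *
snap('w9')
w=cv2.imread('pics/w9.png')[80:330,200:460]; s=cams.snapshot('side')[:,:,::-1]; c=cams.snapshot('scene')[:,:,::-1]
cv2.imwrite('pics/side9.png',s)
rs=lambda i,a,b:cv2.resize(i,(a,b),interpolation=cv2.INTER_CUBIC)
out=np.hstack([rs(w,416,400),np.vstack([rs(s[205:285,235:325],340,300),rs(c[190:280,290:400],340,278)])[:,:] [:400*2]] ) if 0 else None
L=rs(w,440,423); Rr=np.vstack([rs(s[205:275,240:320],340,298),rs(c[195:275,295:395],340,272)])
L=np.vstack([L,np.zeros((Rr.shape[0]-L.shape[0],440,3),np.uint8)])
cv2.imwrite('pics/fin.png',np.hstack([L,Rr]))
E
```

```text
[ 0.5379 -0.1176  0.3518] 2.22
```

View pics/fin.png

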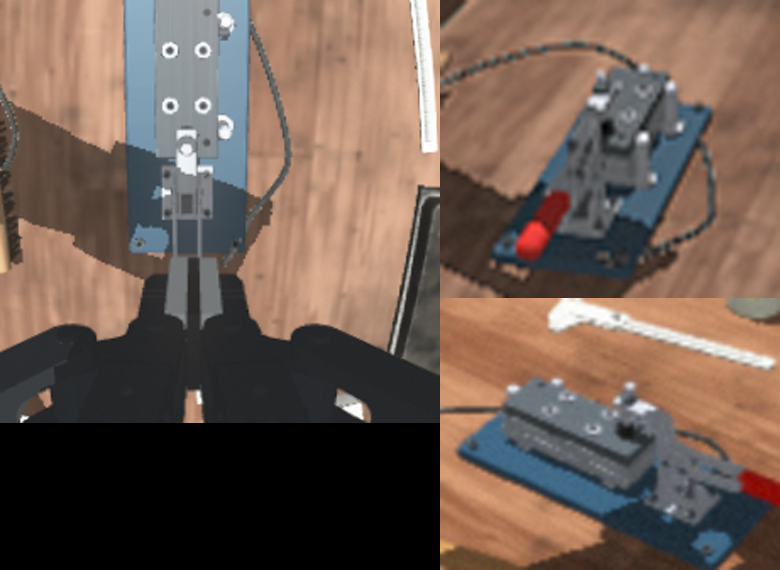

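The final picture shows the pile square with the arm level over it and the pad down. I'll check numerically that the handle is fully at its stop.

```bash
python3 - <<'E'
from h import *
O=np.array([.5337,-.072,0]); t=np.radians(2)
J=lambda y,z:O+np.array([-np.sin(t)*y,np.cos(t)*y,z])
for n,(x0,x1,y0,y1) in dict(scene=(340,430,190,300),side=(220,320,200,300)).items():
    im=cams.snapshot(n).astype(int); m=(im[...,0]>90)&(im[...,1]<60)&(im[...,2]<60); m[:, :x0]=0;m[:,x1:]=0;m[:y0]=0;m[y1:]=0
    v,u=np.nonzero(m); print(n,len(u),'centroid',u.mean().round(1),v.mean().round(1),'box',u.min(),u.max(),v.min(),v.max())
    c=cams.get_calibration(n);K=np.array([[c['fx'],0,c['cx']],[0,c['fy'],c['cy']],[0,0,1]])
    # handle centre is 13 mm inboard of grip; tip 28 mm beyond
    for lab,g,ang in(('stop',(-.208,.062),0),('5deg',(-.2065,.072),5),('16deg',(-.2,.093),16)):
        d=np.array([-np.cos(np.radians(ang)),np.sin(np.radians(ang))]); g=np.array(g)
        P=np.array([J(*(g-.013*d)),J(*(g+.028*d))]); print(lab,cv2.projectPoints(P,c['rvec'],c['tvec'],K,None)[0].reshape(-1,2).round(1).tolist())
E
```

```text
scene 157 centroid 394.2 252.3 box 357 407 225 287
stop [[395.2, 251.6], [408.9, 257.4]]
5deg [[395.0, 248.9], [408.9, 253.6]]
16deg [[393.7, 242.7], [407.5, 244.9]]
side 88 centroid 264.0 257.3 box 258 270 250 265
stop [[263.6, 255.7], [259.2, 262.8]]
5deg [[263.6, 253.0], [259.1, 259.0]]
16deg [[264.0, 246.8], [259.5, 250.1]]
```

```bash
python3 -c "
from plant import hand_in
print(hand_in())"
```

```text
the job is handed in; nothing more can be done
None
```

The job is handed in: both blanks and the drill plate (bushings up) lie flush against the three pins and the red handle is at its stop, as far as pictures and contact forces show. The pad force was not measured, `hand_in()` returned no verdict, and the robot's clock stood at about 31 s of the 72 s allowed.

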